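# Weigh out one tin from the sprung-gate feeder

## Task

With the weighing pan still empty, turn the bezel of the dial by its black grip until the dial reads zero: the green zero mark right under the tip of the red pointer. Then pull the feeder's sprung gate by its yellow loop all the way out to its stop, so that the red tin rolls down onto the pan by itself, and ease the gate back until it is fully home without letting it snap back. Leave the bezel at that setting, do not touch the tin, and leave everything else on the bench where it stands.

Things in the scene. Friction and masses are not known exactly. Their poses are not given: they have to be found in the camera images.
- feeder: Fixed blue feeder, 100 mm (its x) by 300 mm (its y), up to 150 mm high. A lane 72 mm wide slopes down towards its -y end, where the aluminium weighing pan stands. Origin on the table under the gate; its -x side, where the gate's loop sticks out, faces roughly the robot.
- gate (a joint): The gate's slide (m): 0 fully home (closed, the tin held back), 0.075 pulled out to its stop, along the feeder's -x. A spring draws it home with 2.5 N at home and 6.3 N at the stop.
- gate_loop (a point): Centre of the opening of the yellow pull loop, a flat rectangular ring of 10 mm round bar lying level 85 mm above the table. The opening is 44 mm along the feeder's x, 64 mm along its y, and free above and below, so closed fingers fit in from above. The outer bar's axis is 27 mm from here towards the feeder's -x. Moves with the gate; at home it is 65 mm out from the lane's front wall.
- dial: Fixed blue dial housing, 170 mm square, 46 mm high, with a round white bezel of 160 mm on top. Origin on the table under the dial's centre. It can stand left or right of the feeder.
- bezel (a joint): Angle of the white bezel with its scale (rad), counter-clockwise seen from above; range -1.7 to 1.7. It stays where it is left. 0: the dial reads zero with the pan empty.
- bezel_grip (a point): Middle of the bezel's raised black grip, on the vertical turning axis, 88 mm above the table. The grip is a block 56 mm long (this point's y axis), 16 mm wide (its x axis), its top 103 mm above the table, on a black bridge 16 mm wide, 72 mm high over the table, that spans the dial. The zero mark lies along the point's +x.
- zero_mark (a point): The green zero mark on the bezel's white scale, 62 mm from the axis, 56 mm above the table; turns with the bezel.
- pointer_tip (a point): Tip of the red pointer, 62 mm from the axis. It does not turn with the bezel: with the pan empty it stands still, along the housing's +x; a load on the pan turns it clockwise.
- tin: Round brass and red tin, 84 mm in diameter, 64 mm wide, about 0.35 kg, standing on its edge in the lane against the gate (axis along the feeder's x). Origin at its centre.
- pan_seat (a point): Where the tin's centre comes to rest on the weighing pan, 108 mm towards the feeder's -y from its origin. The pan is sprung and sinks up to 12 mm under load; this point sinks with it.
- bundle_a: Loose bundle of brown rods, 130 x 80 x 71 mm high, a bystander. Origin under its centre.
- spare_tin: A second tin, 84 mm in diameter and 64 mm high, lying flat on the bench, a bystander. Origin under its centre.
- label_roll: White paper-label roll lying flat, 90 mm in diameter, 35 mm high, a bystander. Origin under its centre.
- order_pad: Yellow pad, 150 x 100 x 14 mm, a bystander. Origin under its centre.
Things that resemble listed ones, but are neither listed nor needed, are in the scene too. Leave any pink or purple look-alike of the tin alone.

How it is judged:
By the outcome, as a careful person would: the job done as asked, in the order asked, and still so for the second after the job is handed in, with the robot touching nothing.
It also fails if it takes over 58 s, if anything falls off the work surface, if the arm or the gripper's body presses on something with over 40 N, if the wrist force passes 120 N, or if a joint passes its speed limit or range.

## Robot

A 7-joint arm with a two-finger parallel gripper is mounted at the origin on the work surface. World frame = base frame: x ahead of the robot, y to its left, z up, the work surface at z = 0. Lengths are in m, angles in rad, forces in N, time in s.
With the tool pointing down it reaches from about 0.4 to 0.85 m from the base axis. Payload 6.9 kg.
Tool frame: the origin (TCP) lies midway between the tips of the shut fingers; the grasp point (between the pads) lies behind it (ctrl.pinch_z is the z of the grasp point in the tool frame, in m); z points along the fingers, y is the direction in which the jaws open and shut (so a half turn about z gives the same grasp; the last joint's range is limited). The gripper opens to 85 mm and grips with 20 to 120 N. Pads are 22 mm wide; open, the fingers measure 114 mm over their backs; the gripper's body (76 mm by 85 mm) begins 54 mm behind the grasp point. The pads swing forward as they close: fully open they stand 13 mm farther back than shut.
Start: joints at [-1.073, 0.507, -0.238, 1.5, 0.126, 1.149, -0.155], TCP at [0.239, 0.578, 0.231] pointing down, gripper open.
Joint ranges: [-3.08, 3.08], [-0.24, 2.05], [-1.43, 1.35], [0, 2.5], [-1.52, 4.66], [0.17, 1.96], [-2.89, 2.89]. Speed limits (rad/s): [2.39, 2.39, 3.14, 3.14, 3.14, 3.14, 3.14].

## Interface

Orientations are given as a unit quaternion [w, x, y, z].
In Python, from station import ctrl, get_state, vision, ticket, models gives the robot as it stands. Calls block until the motion is done:
- ctrl.movep(position, orientation): joint-space move of the TCP to a pose.
- ctrl.movel(position, frame=None, max_speed=0.15): straight line of the TCP; frame=None keeps the orientation; max_speed is the mean speed in m/s.
- ctrl.set_joints(angles): joint-space move.
- ctrl.ungrasp() and ctrl.close_gripper(force=None): open the fingers fully, or close them until they stop; force is the grip in N (None keeps the last).
- ctrl.pause(seconds).
- ctrl.ik(position, orientation): joint angles nearest the present ones, or None.
- get_state(): the state.
- vision.grab_frame(name): name is "side" or "top"; returns (picture, depth): 480x640x3 uint8, blue, green, red; 480x640 float32, m along the optical axis (not along the pixel's ray), 0 where there is no reading.
- vision.camera_info(name): a dict with "mtx" (3x3 intrinsics, pixels), "dist_coeffs" ([k1, k2, p1, p2, k3] as OpenCV has them; the pictures are not rectified), "R" (3x3) and "t" (3): a world point X has camera coordinates R X + t. Camera axes: x right, y down, z forward; pixel columns grow to the right and rows downward; lengths in m; the calibration is good to about 2 mm. A picture is of the moment at which its call begins. camera_info takes no time and is no camera call.
A pose or a line that the arm cannot do raises ctrl.Unreachable and nothing moves.
- ticket.close_job(): hands the job in, once; it reports no verdict.
Trained networks look in the newest picture that a camera, given by its name, has taken for a name from the list of things; names that differ only in an ending like _2 or _b are one class to them, and where a whole thing is asked for, a point or a joint stands for the part that bears it (a point fixed in the world has none). Each returns a list of dicts, best first, with "p" (0 to 1); they miss things now and then, are a little off and sometimes report something else, mostly with a low value. They report only what shows in the picture. A call takes as long as a camera call. They do not tell look-alikes from the thing itself.
- models.recognise(camera, target): "point" ([column, row] in pixels, amid what is visible of it).
- models.masks_of(camera, target): "mask" (480x640 bool, what is visible of it) and "point" ([column, row] in pixels, amid what is visible of it).
The state is a dict: "time": time; "qpos": joint angles; "qd": joint speeds; "tau": joint torques, N m; "tcp_pos": TCP position; "eef_rot": TCP orientation; "contact_force": force on the tool from outside, world axes, zero at the start; "wrist_torque": the same for the moment, N m; "width": finger opening in m.
Only numpy, scipy, OpenCV 4.12 (cv2) and the standard library are available. Lean on these libraries where they do the work, as an engineer would, in place of code of your own. Each camera call takes 0.05 s, during which the arm holds its last target. There are 200 camera calls.

## Working session

There is one attempt and no reset: what is moved stays moved. The work goes in short steps, each a Python script; the robot and the scene stay as the last script left them, time stands still between calls to the robot, and variables do not carry over. Pictures are saved under pics/ and viewed, about 8 in all and at most 12, crops included, and the job is handed in when it is done.

```bash
mkdir -p pics; cat > h.py <<'E'
import numpy as np, cv2
from station import ctrl, get_state, vision, ticket, models
def cam(n):
    i=vision.camera_info(n); return np.array(i['mtx']),np.array(i['dist_coeffs']),np.array(i['R']),np.array(i['t'])
def ray(n,p):
    K,d,R,t=cam(n); u=cv2.undistortPoints(np.array(p,float).reshape(-1,1,2),K,d).reshape(-1,2)
    r=np.c_[u,np.ones(len(u))]; return -R.T@t, r@R
def onz(n,p,z):
    o,r=ray(n,p); return o+r*((z-o[2])/r[:,2])[:,None]
def proj(n,X):
    K,d,R,t=cam(n); return cv2.projectPoints(np.array(X,float).reshape(-1,3),cv2.Rodrigues(R)[0],t,K,d)[0].reshape(-1,2)
def deproj(n,p,depth):
    o,r=ray(n,p); p=np.array(p).reshape(-1,2).astype(int); return o+r*depth[p[:,1],p[:,0]][:,None]
E
python3 - <<'E'
from h import *
for n in('side','top'):
    im,d=vision.grab_frame(n); cv2.imwrite(f'pics/{n}0.png',im); np.save(f'pics/{n}0.npy',d)
    K,_,R,t=cam(n); print(n,-R.T@t,R[2])
    for k in('feeder','gate_loop','dial','bezel_grip','zero_mark','pointer_tip','tin','pan_seat','bundle_a','spare_tin','label_roll','order_pad'):
        print(k,[(np.round(r['point']).tolist(),round(r['p'],2),deproj(n,[r['point']],d)[0].round(3).tolist()) for r in models.recognise(n,k)][:4])
print(get_state()['eef_rot'],ctrl.pinch_z,get_state()['time'])
E
```

```text
side [ 0.43031785 -0.70236294  0.63852931] [ 0.17346771  0.7757664  -0.6067087 ]
feeder [([358.0, 281.0], 0.68, [0.661, -0.036, 0.005]), ([439.0, 446.0], 0.28, [0.653, -0.435, 0.063])]
gate_loop [([347.0, 248.0], 0.74, [0.636, -0.034, 0.092]), ([218.0, 174.0], 0.56, [0.409, 0.352, 0.074])]
dial [([220.0, 188.0], 0.79, [0.411, 0.315, 0.054])]
bezel_grip [([217.0, 178.0], 0.73, [0.406, 0.355, 0.062])]
zero_mark [([217.0, 180.0], 0.88, [0.405, 0.354, 0.057])]
pointer_tip []
tin [([341.0, 193.0], 0.89, [0.68, 0.177, 0.084]), ([355.0, 222.0], 0.87, [0.657, -0.012, 0.136]), ([409.0, 226.0], 0.86, [0.793, 0.039, 0.068])]
pan_seat [([372.0, 303.0], 0.96, [0.658, -0.133, 0.037])]
bundle_a [([314.0, 171.0], 0.66, [0.655, 0.357, 0.048])]
spare_tin [([440.0, 445.0], 0.62, [0.656, -0.434, 0.064])]
label_roll [([217.0, 237.0], 0.76, [0.39, 0.179, 0.006])]
order_pad [([219.0, 320.0], 0.71, [0.381, -0.093, 0.013]), ([222.0, 187.0], 0.64, [0.414, 0.316, 0.057])]
top [ 0.50453666 -0.01606643  1.17341326] [ 0.06823107  0.00918881 -0.99762723]
feeder [([342.0, 215.0], 0.95, [0.634, -0.066, 0.052])]
gate
[... 331 characters left out ...]
], 0.5, [0.668, -0.415, 0.067])]
pointer_tip []
tin [([288.0, 145.0], 0.98, [0.799, 0.06, 0.084]), ([309.0, 197.0], 0.78, [0.664, 0.01, 0.148]), ([235.0, 198.0], 0.66, [0.673, 0.187, 0.082])]
pan_seat [([369.0, 209.0], 0.88, [0.649, -0.134, 0.036])]
bundle_a [([158.0, 206.0], 0.65, [0.658, 0.378, 0.073])]
spare_tin [([487.0, 201.0], 0.64, [0.663, -0.42, 0.065]), ([326.0, 235.0], 0.63, [0.583, -0.027, 0.092]), ([371.0, 206.0], 0.3, [0.657, -0.139, 0.034])]
label_roll [([245.0, 316.0], 0.71, [0.39, 0.174, 0.021])]
order_pad [([352.0, 316.0], 0.73, [0.388, -0.09, 0.015]), ([168.0, 308.0], 0.36, [0.415, 0.342, 0.098])]
[-2.87029310e-05  1.94645798e-01  9.80873596e-01  1.35560111e-05] -0.0187 1.3
```

View pics/top0.png

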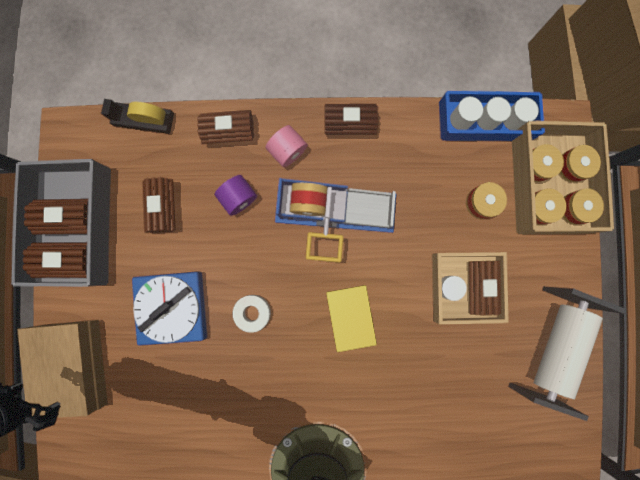

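View pics/side0.png

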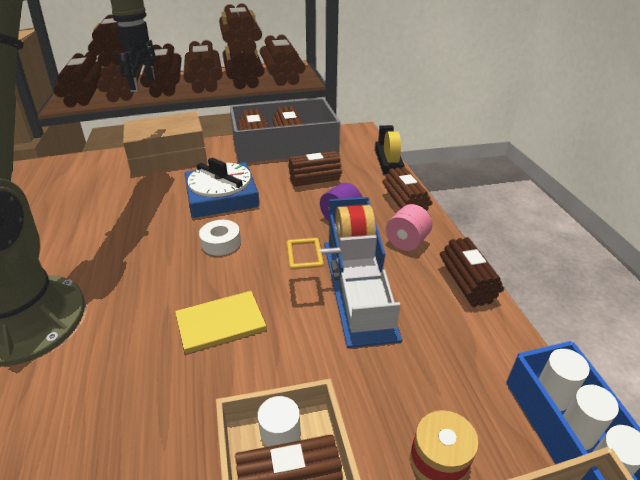

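```bash
python3 -c "
import cv2,numpy as np
i=cv2.imread('pics/top0.png')
a=cv2.resize(i[250:370,110:230],(480,480),interpolation=2);b=cv2.resize(i[150:270,270:350],(320,480),interpolation=2)
cv2.imwrite('pics/crop0.png',np.hstack([a,b]))"
```

```text
(no output)
```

View pics/crop0.png

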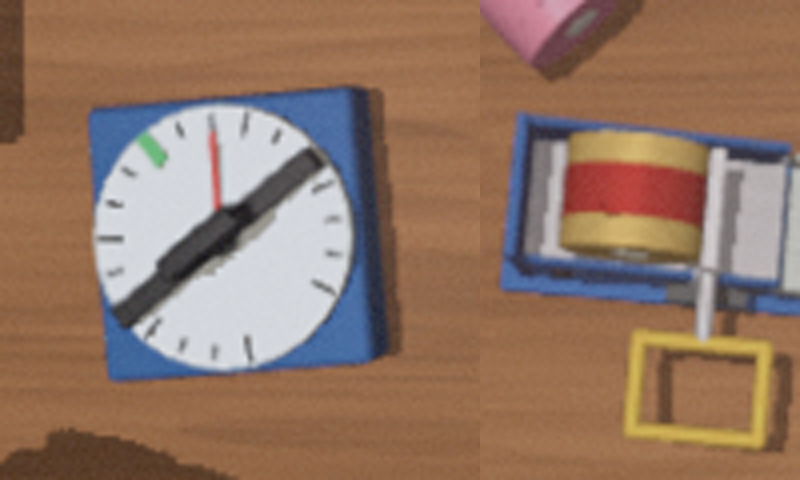

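The top view shows the dial at (168,310), with the green mark at about (148,287) and the pointer tip at (163,281). The bezel needs to turn roughly 35° clockwise. The feeder is at (335,205) with the yellow loop at (326,247) and the pan to its right at (369,209).

Candidates by pixel in the top view:
- **Tin:** the red and brass one in the lane at (309,198) is the right one. The pink (288,145), purple (235,195), spare (488,200) and crated tins are not.
- **Loop:** only the one at (326,247). The yellow pad (352,318) and tape (146,113) are not it.
- **Dial:** only one.

The crop confirms these choices.

```bash
cat >> h.py <<'E'
def dial(im):
    hsv=cv2.cvtColor(im,cv2.COLOR_BGR2HSV).astype(int); H,S,V=hsv[...,0],hsv[...,1],hsv[...,2]
    box=np.zeros(H.shape,bool); box[262:352,125:212]=1
    px=lambda m: np.argwhere(m&box)[:,::-1].astype(float)
    w=px((S<60)&(V>130)); hull=cv2.convexHull(w.astype(np.float32)).reshape(-1,2)
    c,r=cv2.minEnclosingCircle(onz('top',hull,.055)[:,:2].astype(np.float32)); 
    g=onz('top',px((H>40)&(H<85)&(S>70)),.056)[:,:2]; rd=onz('top',px(((H<8)|(H>172))&(S>110)&(V>110)),.058)[:,:2]
    b=onz('top',px((V<75)&(S<120)),.09)[:,:2]
    return np.array(c),r,g,rd,b
E
python3 - <<'E'
from h import *
im=cv2.imread('pics/top0.png'); d=np.load('pics/top0.npy')
c,r,g,rd,b=dial(im); print('c',c,r)
ang=lambda v:np.degrees(np.arctan2(v[1],v[0]))
gm=g.mean(0)-c; print('green',len(g),gm,np.hypot(*gm),ang(gm))
rr=rd-c; n=np.hypot(*rr.T); print('red',len(rd),n.max(),ang(rr[n>.04].mean(0)),rr[n.argmax()])
l=cv2.fitLine(b.astype(np.float32),2,0,.01,.01).ravel(); print('grip',len(b),ang(l[:2]),l[2:])
# dial housing blue orientation & loop
hsv=cv2.cvtColor(im,cv2.COLOR_BGR2HSV); 
bl=cv2.inRange(hsv,(100,120,50),(125,255,255))
for n_,bx in(('dial',(262,352,125,207)),('feeder',(170,240,270,400))):
    m=np.zeros_like(bl); m[bx[0]:bx[1],bx[2]:bx[3]]=bl[bx[0]:bx[1],bx[2]:bx[3]]
    p=np.argwhere(m)[:,::-1].astype(float); P=onz('top',p,.046 if n_=='dial' else .03)[:,:2]
    print(n_,cv2.minAreaRect((P*1000).astype(np.float32)))
y=cv2.inRange(hsv,(18,110,90),(35,255,255)); m=np.zeros_like(y); m[228:268,300:350]=y[228:268,300:350]
P=onz('top',np.argwhere(m)[:,::-1].astype(float),.085)[:,:2]
print('loop',cv2.minAreaRect((P*1000).astype(np.float32)),P.mean(0))
s=cv2.imread('pics/side0.png'); y=cv2.inRange(cv2.cvtColor(s,cv2.COLOR_BGR2HSV),(18,110,90),(35,255,255)); m=np.zeros_like(y); m[230:272,280:328]=y[230:272,280:328]
P=onz('side',np.argwhere(m)[:,::-1].astype(float),.085)[:,:2]
print('loop side',cv2.minAreaRect((P*1000).astype(np.float32)),P.mean(0))
E
```

```text
c [0.41079932 0.36504248] 0.08176876604557037
green 26 [0.05298741 0.0426178 ] 0.06799957500940461 38.80973473840716
red 19 0.059534913718883094 3.500868386961976 [0.05945503 0.00308299]
grip 503 -71.27825 [0.41054302 0.32113206]
dial ((410.36279296875, 361.4204406738281), (165.7506866455078, 166.47003173828125), 4.340358257293701)
feeder ((660.4796752929688, -52.52204895019531), (288.5263671875, 106.05436706542969), 84.13713073730469)
loop ((555.3600463867188, -22.511009216308594), (84.94859313964844, 64.91490173339844), 83.79865264892578) [ 0.55480136 -0.02291679]
loop side ((555.780517578125, -19.4149169921875), (88.73538970947266, 63.82017135620117), 84.63594818115234) [ 0.55525729 -0.02174207]
```

```bash
cat >> h.py <<'E'
def down(deg):
    a=np.radians(deg); R=np.array([[-np.sin(a),np.cos(a),0],[np.cos(a),np.sin(a),0],[0,0,-1]]).T
    from scipy.spatial.transform import Rotation as Ro
    return Ro.from_matrix(R).as_quat()[[3,0,1,2]]
def st(m=''):
    s=get_state(); print(m,round(s['time'],2),np.round(s['tcp_pos'],4),'F',np.round(s['contact_force'],1),'M',np.round(s['wrist_torque'],2),'w',round(s['width'],4)); return s
E
python3 - <<'E'
from h import *
for n,bx in(('top',(262,352,125,212)),('side',(150,215,180,262))):
    d=np.load(f'pics/{n}0.npy'); p=np.argwhere(d>0)[:,::-1]; p=p[(p[:,1]>bx[0])&(p[:,1]<bx[1])&(p[:,0]>bx[2])&(p[:,0]<bx[3])]
    P=deproj(n,p.astype(float),d)
    q=P[(P[:,2]>.093)&(P[:,2]<.115)]
    q=q[np.hypot(*(q[:,:2]-[.41,.363]).T)<.05]
    if len(q)>4: print(n,'grip top',len(q),q.mean(0),cv2.minAreaRect((q[:,:2]*1000).astype(np.float32)))
    w=P[(P[:,2]>.05)&(P[:,2]<.064)][:,:2]; print('disc',len(w),cv2.minAreaRect((w*1000).astype(np.float32)),cv2.minEnclosingCircle(w.astype(np.float32)))
s=get_state(); print(ctrl.ik([.4108,.364,.2],down(38.8)),ctrl.ik([.4108,.364,.07],down(38.8)),ctrl.ik([.4108,.364,.07],down(4)))
print(ctrl.ik([.555,-.02,.06],down(84)),ctrl.ik([.46,-.012,.06],down(84)))
E
```

```text
top grip top 177 [0.41114865 0.36165795 0.10247165] ((410.6929626464844, 363.4340515136719), (16.875436782836914, 58.29821014404297), 38.49253463745117)
disc 2861 ((408.3551025390625, 363.6159973144531), (163.11431884765625, 164.25697326660156), 5.6608147621154785) ((0.41938409209251404, 0.3643186390399933), 0.10157018899917603)
side grip top 118 [0.40967373 0.35942533 0.10062517] ((409.623779296875, 362.78729248046875), (17.805599212646484, 56.210323333740234), 37.34141159057617)
disc 1300 ((404.1416015625, 422.2998046875), (159.85470581054688, 283.12725830078125), 5.929199695587158) ((0.37759673595428467, 0.42075926065444946), 0.14836826920509338)
[-0.70726805  0.41336451 -0.09096972  1.75185565  0.04400246  0.97834325
 -0.13800689] [-0.70978222  0.57201801 -0.0908719   1.90436394  0.07932749  0.6686225
 -0.1713587 ] [-0.78967151  0.57248405  0.03046557  1.90542266 -0.02677678  0.66407128
 -0.6731596 ]
[ 0.09269766  0.59564414 -0.15436628  1.89526692  0.14097136  0.66105009
  1.31911894] [ 0.07200996  0.49444102 -0.14138467  2.13889914  0.13584956  0.51639459
  1.29513598]
```

The grip's centre is (0.4105, 0.363). Its zero direction is about 38°, and the grip size agrees with the 16 x 56 mm given.

```bash
python3 - <<'E'
from h import *
c=[.4105,.363]; f=down(38.2)
ctrl.movep(c+[.17],f); st('above'); ctrl.movel(c+[.072],max_speed=.08); st('low')
ctrl.close_gripper(20); st('shut')
im,d=vision.grab_frame('side'); cv2.imwrite('pics/grip.png',cv2.resize(im[100:260,130:330],(600,480)))
E
```

```text
above 2.39 [0.4096 0.365  0.1704] F [0.3 0.3 0.3] M [ 0.04  0.04 -0.03] w 0.0854
low 3.77 [0.4108 0.3632 0.0725] F [ 0.2 -0.   0.4] M [0.01 0.04 0.02] w 0.0857
shut 4.4 [0.4107 0.3632 0.0721] F [0.4 0.7 0.7] M [ 0.05 -0.08 -0.  ] w 0.0155
```

View pics/grip.png

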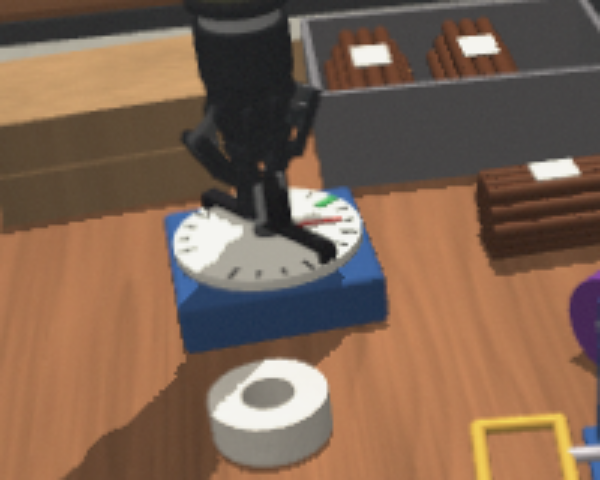

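The fingers hold the grip with no side load, and the side view shows both the green mark and the red pointer. I'll turn the bezel clockwise to about 4.2°.

```bash
cat >> h.py <<'E'
def phi():
    w,x,y,z=get_state()['eef_rot']; return np.degrees(np.arctan2(1-2*(x*x+z*z),2*(x*y-w*z)))
def turn(to,n=4):
    for _ in range(n):
        q=np.array(get_state()['qpos']); q[6]+=np.radians(to-phi())/(n-_); ctrl.set_joints(q)
    print('phi',phi())
E
python3 - <<'E'
from h import *
print(phi()); turn(4.2,4); st('turned')
im,d=vision.grab_frame('side'); cv2.imwrite('pics/turn.png',im)
E
python3 - <<'E'
from h import *
ctrl.ungrasp(); st('open'); ctrl.movel([.4105,.363,.17]); ctrl.movep([.5,.15,.25],down(60)); st()
im,d=vision.grab_frame('top'); cv2.imwrite('pics/top1.png',im); np.save('pics/top1.npy',d)
cv2.imwrite('pics/turn2.png',cv2.resize(im[250:370,110:230],(600,600),interpolation=2))
c,r,g,rd,b=dial(im); ang=lambda v:np.degrees(np.arctan2(v[1],v[0]))
for c in(c,np.array([.4107,.3632])):
    gm=g.mean(0)-c; rr=rd-c; n=np.hypot(*rr.T); print(c,'green',np.hypot(*gm),ang(gm),'red',n.max(),ang(rr[n>.03].mean(0)))
p=np.argwhere(d>0)[:,::-1]; p=p[(p[:,1]>262)&(p[:,1]<352)&(p[:,0]>125)&(p[:,0]<212)]
P=deproj('top',p.astype(float),d); q=P[(P[:,2]>.093)&(P[:,2]<.115)]; q=q[np.hypot(*(q[:,:2]-[.41,.363]).T)<.05]
print(cv2.minAreaRect((q[:,:2]*1000).astype(np.float32)))
E
```

```text
38.19804584008655
phi 4.652984160468176
turned 5.53 [0.4098 0.3628 0.0721] F [-2.  -0.6  1.7] M [-0.12  0.41 -0.07] w 0.0157
open 6.25 [0.4101 0.3629 0.0721] F [-0.1 -0.1  0.2] M [-0.04  0.03 -0.  ] w 0.0855
 8.26 [0.4995 0.1507 0.2493] F [ 0.2  0.8 -0.6] M [0.02 0.02 0.02] w 0.0855Traceback (most recent call last):
  File "<stdin>", line 5, in <module>
  File "h.py", line 20, in dial
    g=onz('top',px((H>40)&(H<85)&(S>70)),.056)[:,:2]; rd=onz('top',px(((H<8)|(H>172))&(S>110)&(V>110)),.058)[:,:2]
      ~~~^^^^^^^^^^^^^^^^^^^^^^^^^^^^^^^^^^^^^
  File "h.py", line 9, in onz
    o,r=ray(n,p); return o+r*((z-o[2])/r[:,2])[:,None]
        ~~~^^^^^
  File "h.py", line 6, in ray
    K,d,R,t=cam(n); u=cv2.undistortPoints(np.array(p,float).reshape(-1,1,2),K,d).reshape(-1,2)
                      ~~~~~~~~~~~~~~~~~~~^^^^^^^^^^^^^^^^^^^^^^^^^^^^^^^^^^^^^^^
cv2.error: OpenCV(4.12.0) /io/opencv/modules/calib3d/src/undistort.dispatch.cpp:347: error: (-215:Assertion failed) CV_IS_MAT(_src) && CV_IS_MAT(_dst) && (_src->rows == 1 || _src->cols == 1) && (_dst->rows == 1 || _dst->cols == 1) && _src->cols + _src->rows - 1 == _dst->rows + _dst->cols - 1 && (CV_MAT_TYPE(_src->type) == CV_32FC2 || CV_MAT_TYPE(_src->type) == CV_64FC2) && (CV_MAT_TYPE(_dst->type) == CV_32FC2 || CV_MAT_TYPE(_dst->type) == CV_64FC2) in function 'cvUndistortPointsInternal'
```

View pics/turn2.png

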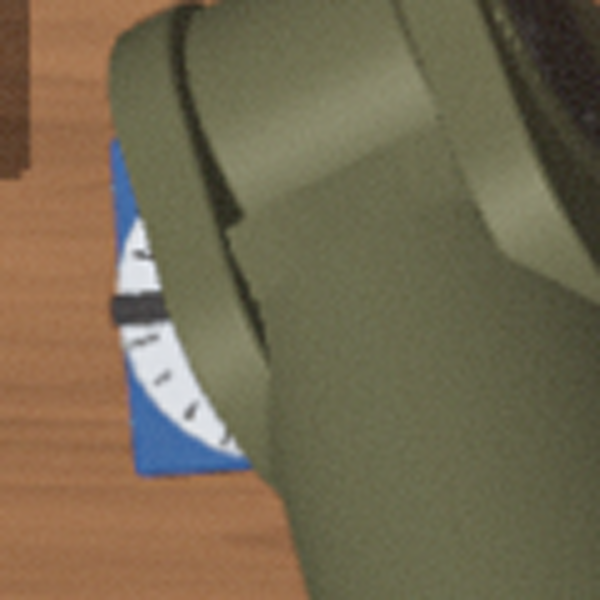

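The arm still hides most of the dial from the top camera (5 pictures viewed). I'll go on to the waypoint above the loop and check the dial from there.

```bash
cat > chk.py <<'E'
from h import *
def check(tag):
    im,d=vision.grab_frame('top'); cv2.imwrite(f'pics/top{tag}.png',im); ang=lambda v:np.degrees(np.arctan2(v[1],v[0]))
    c,r,g,rd,b=dial(im)
    for c in(c,np.array([.4107,.3632])):
        gm=g.mean(0)-c; rr=rd-c; n=np.hypot(*rr.T); print(c,'green',len(g),np.hypot(*gm),ang(gm),'red',len(rd),n.max(),ang(rr[n>.03].mean(0)))
    p=np.argwhere(d>0)[:,::-1]; p=p[(p[:,1]>262)&(p[:,1]<352)&(p[:,0]>125)&(p[:,0]<212)]
    P=deproj('top',p.astype(float),d); q=P[(P[:,2]>.093)&(P[:,2]<.115)]; q=q[np.hypot(*(q[:,:2]-[.41,.363]).T)<.05]
    print(cv2.minAreaRect((q[:,:2]*1000).astype(np.float32)))
    cv2.imwrite(f'pics/crop{tag}.png',np.hstack([cv2.resize(im[265:355,120:210],(540,540),interpolation=2)]))
E
python3 - <<'E'
from chk import *
ctrl.movep([.551,-.021,.2],down(84)); ctrl.close_gripper(); st(); check('2')
E
```

```text
9.84 [ 0.551 -0.021  0.2  ] F [ 0.5 -0.3  0.3] M [-0.    0.01  0.01] w -0.0003
[0.41587943 0.37115219] green 17 0.0653063054018081 -1.0992995162102606 red 20 0.05445910515194235 -4.460396646879517
[0.4107 0.3632] green 17 0.07079141660421544 5.430256010599366 red 20 0.059757693305611745 5.448788470939253
((410.717529296875, 362.3951721191406), (16.16786766052246, 54.34920120239258), 5.078592300415039)
```

View pics/crop2.png

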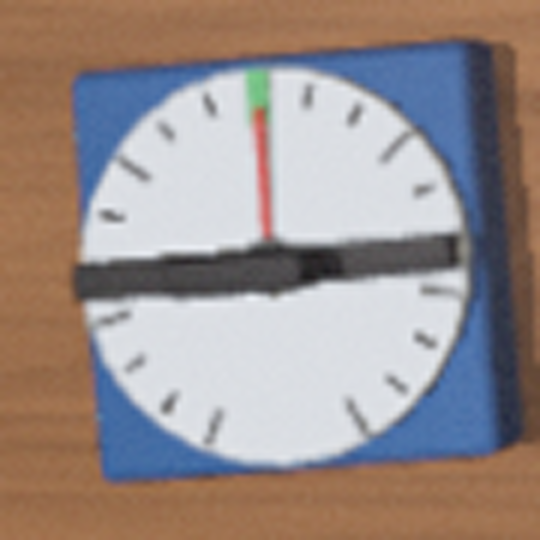

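The zero mark at (258,90) lies right on the line of the red pointer (tip at (259,110)), and the measured angles are 5.43° against 5.45°. The dial reads zero. Next is the gate.

```bash
python3 - <<'E'
from h import *
a=np.radians(-6); u=-np.array([np.cos(a),np.sin(a),0]); p0=np.array([.5545,-.021,.062])
ctrl.movel(list(p0),max_speed=.1); st('in')
s=0
for s in (.008,.014,.02,.05,.075):
    ctrl.movel(list(p0+u*s),max_speed=.06); st(s)
while s<.1:
    s+=.002; ctrl.movel(list(p0+u*s),max_speed=.04); F=st(round(s,3))['contact_force']
    if np.linalg.norm(F[:2])>14: break
im,_=vision.grab_frame('side'); cv2.imwrite('pics/pull.png',cv2.resize(im[150:360,220:460],(640,560)))
E
```

```text
in 11.43 [ 0.5549 -0.021   0.0626] F [ 0.   0.7 -0.1] M [ 0.01 -0.04  0.03] w 0.0002
0.008 11.71 [ 0.5461 -0.0201  0.0623] F [ 0.3  0.3 -0.3] M [-0.02  0.01  0.01] w 0.0001
0.014 11.96 [ 0.541  -0.0196  0.0623] F [ 3.  -0.   0.7] M [-0.13 -0.41  0.02] w 0.0001
0.02 12.21 [ 0.5349 -0.019   0.0622] F [ 1.8 -1.9  1.2] M [-0.19 -0.44 -0.01] w 0.0001
0.05 12.86 [ 0.5051 -0.016   0.0622] F [ 3.3 -1.3  2.2] M [-0.45 -0.72  0.03] w 0.0001
0.075 13.43 [ 0.4807 -0.0135  0.0622] F [ 4.2 -2.8  2.9] M [-0.7  -0.86 -0.02] w -0.0002
0.077 13.68 [ 0.4789 -0.0134  0.0621] F [ 4.6 -2.7  2.1] M [-0.63 -1.    0.01] w 0.0001
0.079 13.93 [ 0.477  -0.0132  0.0622] F [ 5.3 -4.2  1.3] M [-0.71 -1.04  0.  ] w -0.0002
0.081 14.18 [ 0.4751 -0.013   0.0622] F [ 6.2 -3.5  1.3] M [-0.69 -1.07  0.  ] w -0.0003
0.083 14.43 [ 0.4731 -0.0128  0.0621] F [ 4.8 -3.9  0.9] M [-0.74 -1.13  0.01] w -0.0002
0.085 14.68 [ 0.4712 -0.0126  0.0622] F [ 5.8 -3.5  0.9] M [-0.79 -1.12  0.02] w 0.0
0.087 14.93 [ 0.4694 -0.0124  0.0622] F [ 6.8 -3.5  1.8] M [-0.84 -1.21  0.04] w -0.0002
0.089 15.18 [ 0.4693 -0.0123  0.0623] F [10.9 -5.5 -4.1] M [-0.96 -2.26  0.07] w 0.0002
0.091 15.43 [ 0.4693 -0.0123  0.0626] F [15.2 -6.6 -7.7] M [-1.25 -3.19  0.06] w -0.0004
```

View pics/pull.png

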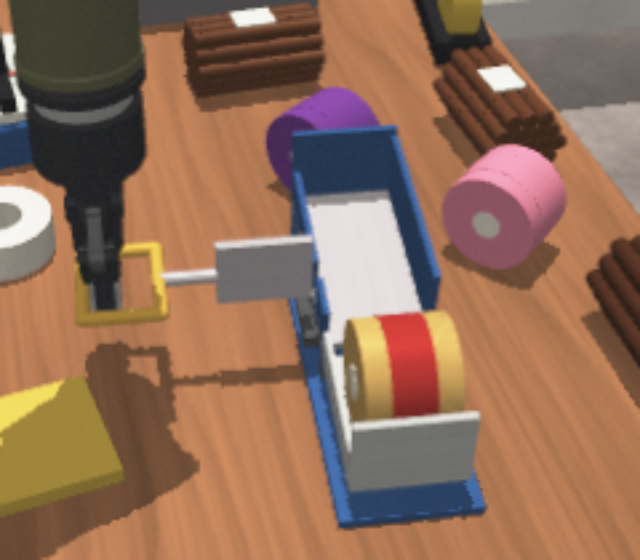

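The gate is at its stop (the TCP stays at x=0.469 while the force rises), and the tin has rolled onto the pan at (405,370). I'll ease the gate back.

```bash
python3 - <<'E'
from h import *
a=np.radians(-6); u=-np.array([np.cos(a),np.sin(a),0]); p0=np.array([.5545,-.021,.062])
for s in (.085,.06,.035,.022): ctrl.movel(list(p0+u*s),max_speed=.05); st(s)
while s>.004: s-=.002; ctrl.movel(list(p0+u*s),max_speed=.02); st(round(s,3))
im,_=vision.grab_frame('side'); cv2.imwrite('pics/home.png',cv2.resize(im[150:360,220:460],(640,560)))
E
```

```text
0.085 15.74 [ 0.4719 -0.0126  0.0622] F [ 6.1 -4.   2.7] M [-0.77 -1.16  0.01] w -0.0001
0.06 16.39 [ 0.4962 -0.0149  0.0621] F [ 4.8 -2.6  3. ] M [-0.56 -0.94  0.05] w -0.0
0.035 17.04 [ 0.5197 -0.0171  0.0619] F [ 3.5 -1.   2.3] M [-0.15 -0.81 -0.07] w -0.0
0.022 17.45 [ 0.5329 -0.0185  0.0619] F [3.6 0.5 1. ] M [ 0.08 -0.63 -0.06] w -0.0
0.02 17.7 [ 0.5345 -0.0186  0.0619] F [ 3.9  2.2 -0.1] M [ 0.25 -0.64 -0.03] w -0.0002
0.018 17.95 [ 0.5367 -0.019   0.0619] F [ 3.5  1.4 -0.8] M [ 0.32 -0.69  0.01] w 0.0001
0.016 18.2 [ 0.5387 -0.0193  0.062 ] F [ 2.9  1.9 -0.2] M [ 0.31 -0.68 -0.02] w -0.0002
0.014 18.45 [ 0.5407 -0.0196  0.062 ] F [ 2.9  0.3 -0.9] M [ 0.26 -0.64  0.01] w 0.0001
0.012 18.7 [ 0.5427 -0.0198  0.062 ] F [ 2.9  1.  -0.2] M [ 0.23 -0.59 -0.02] w 0.0004
0.01 18.95 [ 0.5441 -0.0203  0.0619] F [ 0.5 -0.6 -0.3] M [-0.01 -0.2  -0.01] w -0.0002
0.008 19.2 [ 0.5462 -0.0204  0.0618] F [-0.4 -0.1 -0.5] M [0.02 0.   0.02] w 0.0001
0.006 19.45 [ 0.5486 -0.0204  0.062 ] F [-0.5 -0.  -0.3] M [0.04 0.03 0.06] w -0.0002
0.004 19.7 [ 0.5507 -0.0206  0.062 ] F [ 0.3 -0.7 -0.4] M [-0.02  0.03  0.01] w -0.0003
```

View pics/home.png

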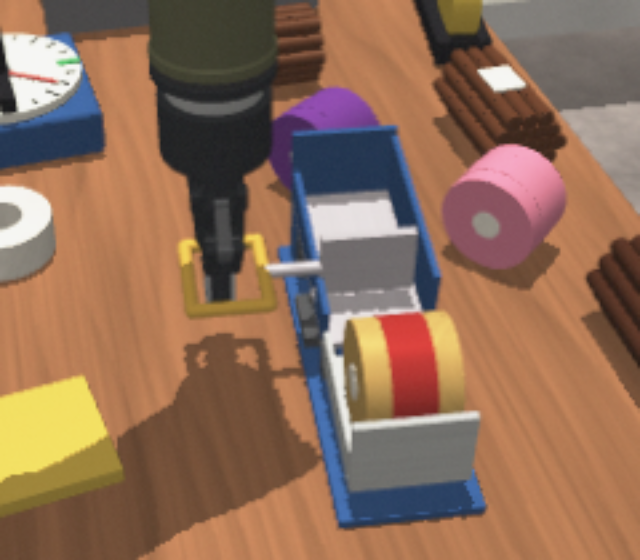

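The gate is home: the force fell to zero at the same TCP position where it first picked up load. The tin sits on the pan, and the pointer has turned clockwise under its weight. I'll lift out, check and hand in.

```bash
python3 - <<'E'
from chk import *
ctrl.movel([.5507,-.0206,.22],max_speed=.12); st()
ctrl.pause(.5); check('3')
im,_=vision.grab_frame('side')
y=cv2.inRange(cv2.cvtColor(im,cv2.COLOR_BGR2HSV),(18,110,90),(35,255,255)); m=np.zeros_like(y); m[230:272,280:328]=y[230:272,280:328]
P=onz('side',np.argwhere(m)[:,::-1].astype(float),.085)[:,:2]; print('loop',P.mean(0),'before .5553 -.0217')
t=cv2.imread('pics/top3.png'); cv2.imwrite('pics/final.png',np.hstack([cv2.resize(t[90:390,100:420],(400,375)),cv2.resize(im,(400,300))[:, :] if 0 else cv2.resize(im[130:430,150:470],(400,375))]))
E
```

```text
21.22 [ 0.5503 -0.0206  0.2193] F [-1.   0.1  0.3] M [0.   0.   0.03] w -0.0002
[0.41495365 0.37174749] green 22 0.06353519365816505 -1.7877142299133633 red 19 0.06309171777601073 -43.56416637121321
[0.4107 0.3632] green 22 0.06807525447250672 5.534413109812115 red 19 0.06148125732537456 -32.08752299199053
((410.6272277832031, 362.12030029296875), (16.271228790283203, 56.623714447021484), 5.473365783691406)
loop [ 0.55560887 -0.02096807] before .5553 -.0217
```

View pics/final.png

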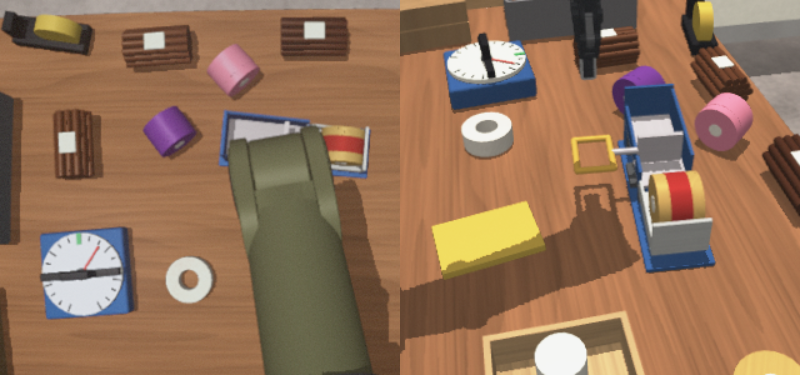

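The final view shows the tin on the pan (345,145), the gate closed, the bezel unmoved and the bystanders in place. The gripper is clear of everything.

```bash
python3 -c "
from h import *
ticket.close_job(); st()"
```

```text
the job is handed in; nothing more can be done
the job is handed in; nothing more can be done
```

The job is done and handed in, with the robot clock at about 21 s of the 58 s allowed.

- **Bezel:** With the pan empty I turned it about 34° clockwise by the grip. The zero mark then measured 5.43° and the pointer 5.45°. After the tin was loaded the mark still measured 5.5°, so the setting held.
- **Gate:** I pulled it until the arm stopped moving at about 75 mm and the force climbed to about 17 N. The tin rolled onto the pan by itself, and the pointer later stood at −32° under the load. I eased the gate back slowly with the spring force falling steadily to zero, and the loop is back within 1 mm of where it started.
- **Surroundings:** The bystanders visible in the last pictures stand where they were; the spare tin was only partly in view. The gripper was clear of everything at hand-in.

Two checks were off. The bezel centre fitted from the white disc in the later pictures was wrong by up to about 9 mm, and gave about 3° between mark and pointer at the zero check. I used the centre found from the grip instead. The zero mark also measured 68–71 mm from the axis instead of 62 mm, probably because part of it was hidden or blurred in the image. The close crop showed the mark in line with the pointer.

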